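Index the sample carriage to its second station

TASK

Pull the detent pin up out of the first hole of the rail, slide the carriage with its beaker along the rail until it stands over the second hole, which is hidden under the carriage and has to be felt for, and push the pin home there until its flange sits on the collar. Never force the pin where it is blocked, do not knock the beaker over, and let go of the pin.

Things in the scene. Friction and masses are not known exactly. Their poses are not given: they have to be found in the camera images.
- rail: Fixed metal indexing rail, 100 wide x 290 long, on the worktop. Origin at the centre of its underside, z up, y along the rail, the way the carriage must go. Its two pin holes lie on the centre line (x = 0), 13.2 mm wide, deep enough for the pin. The second lies 54 to 90 mm from the first toward +y, elsewhere each time, and is always hidden below the carriage.
- first_hole (a point): Centre of the first hole at the rail's steel top, 30 above the worktop, 85 mm from the rail's middle toward -y. The pin is in it at the start. From 45 mm past this hole on, the steel that the pin slides on is 29.5 above the worktop.
- carriage (a joint): How far the carriage stands along the rail, in m: 0 at the first hole, growing toward the rail's +y; stops at -0.004 and 0.096. About 3 N of friction; stays where it is left. An aluminium plate 84 wide x 175 long, top 44 above the worktop, reaching 40 mm behind and 135 ahead of its pin hole, with a steel collar for the pin and a grey nest with a beaker.
- collar_top (a point): Centre of the pin hole at the top of the carriage's square steel collar (36 x 36, top 74 above the worktop; hole 13.2 wide, ending 2 mm above the rail). Two spring balls in the collar, 9 mm below this point, snap into the pin's groove when it is home: 8 to 16 N pulls the pin free; on the way in there are 1 to 4 N of drag and a soft snap just before the flange sits.
- pin_grip (a point): Centre of the black ribbed grip of the detent pin (upright cylinder 20 mm wide, 32 tall; a small steel button stands 4 mm above it), z up along the pin. When home it is 20 mm above the collar top (94 above the worktop). A steel flange 26 wide, 4 thick lies under the grip, its underside 20 mm below this point.
- pin_tip (a point): Lower end of the pin, 84 mm below the grip's centre, z up. The steel polished shaft is 12 wide and 64 long from flange to tip; its last 3 mm narrow to 8. Home, the tip is 10 above the worktop, 20 below the rail's top; lifted 20 to 30 mm it is clear of the rail but still held by the collar and can push the carriage along. The pin weighs about 70 g.
- nest (a point): Centre of the floor of the grey beaker nest on the carriage (44 above the worktop), 94 mm ahead of the pin hole toward the rail's +y; a square block 76 x 76, 10 high, with a 56 mm round hole.
- beaker_mid (a point): Middle of the loose glass beaker that stands in the nest (57 wide, 72 tall, foot 52 wide), half-way up, z up its axis.
There are look-alikes about, which are no part of the job. What is shaped like the part that bears beaker_mid but blue or yellow is not meant.

How it is judged:
By the outcome, as a careful person would: the job done as asked, in the order asked, and still so for the second after the job is handed in, with the robot touching nothing.
It also fails if it takes over 64 s, if anything falls off the work surface, if the arm or the gripper's body presses on something with over 40 N, if the wrist force passes 120 N, or if a joint passes its speed limit or range.

ROBOT

A 7-joint arm with a two-finger parallel gripper is mounted at the origin on a cart in front of the work surface, level with it; the furniture and walls round the work are solid. World frame = base frame: x ahead of the robot, y to its left, z up, the work surface at z = 0. Lengths are in m, angles in rad, forces in N, time in s.
With the tool pointing down it reaches from about 0.35 to 0.9 m from the base axis. Payload 8.1 kg.
Tool frame: the origin (TCP) lies midway between the tips of the shut fingers; the grasp point (between the pads) lies env.tcp_to_grasp behind it (env.tcp_to_grasp is the distance from the TCP to the grasp point, in m); z points along the fingers, y is the line along which they close (so a half turn about z gives the same grasp; the last joint's range is limited). The gripper opens to 85 mm and grips with 20 to 120 N. Pads are 22 mm wide; open, the fingers measure 114 mm over their backs; the gripper's body (76 mm by 85 mm) begins 54 mm behind the grasp point. The pads swing forward as they close: fully open they stand 13 mm farther back than shut.
Start: joints at [-1.39, 0.434, 0.025, 1.573, -0.012, 1.134, -0.075], TCP at [0.175, 0.6, 0.231] pointing down, gripper open.
Joint ranges: [-2.62, 2.62], [-0.44, 2.09], [-1.27, 1.32], [0.08, 2.57], [-1.32, 4.46], [0.12, 2], [-2.74, 2.74]. Speed limits (rad/s): [2.22, 2.22, 3.01, 3.01, 3.14, 3.14, 3.14].

INTERFACE

Orientations are given as a 3x3 rotation matrix whose columns are the frame's x, y, z axes.
In Python, from rig import env, viewer gives the robot as it stands. The module is installed in compiled form; this text tells all that it offers.
- The arm moves only by the tool step_arm, never from a script. Its argument "increments" is a list of rows, each a list of 4 numbers: the shift along the tool's x, y, z normalised to -1 to 1, where 1 is 0.25 m, then the turn about the tool's z normalised to -1 to 1, where 1 is 360 degrees. In form: [[x, y, z, twist], ...]. A call has 1 to 20 rows; each row is the pose to reach, as a shift and turn from the pose commanded when the call began, along the tool's axes at that moment, turning the shorter way round; what a row does not reach only later rows make up. A row lasts 1/8 s, in which the tool goes at most 62.5 mm and 10.7 degrees, less where a joint would pass 70% of its speed; a pose out of reach is approached as far as the arm can. A call with a number of a shift or a turn outside -1 to 1 is refused whole. A call with a gripper value outside its range is refused whole. "jaw" is the opening, from 0 (shut) to 1 (fully open), set as the call begins (left out, the last holds). The fingers move at their own pace and stop on an object; "grip_force" is the grip in N (left out, the last holds). Time passes only in rows, so rows that repeat a pose let the fingers close. It gives the time, the measured TCP pose, the force, the opening and the grip force at its end, in the units of the state.
- env.observe(): the state, without advancing time (a new reading comes with each control period).
- viewer.grab_frame(name): name is "scene" or "top" or "wrist"; returns a dict with "color" (400x640x3 uint8, red, green, blue), "fx", "fy", "cx", "cy" (pixels), "R" (3x3) and "t" (3): a world point X has camera coordinates R X + t; the wrist camera has in their place "T_tool_cam" (4x4, takes a point from camera to tool coordinates, whose origin is the TCP and whose axes are the flange's). Camera axes: x right, y down, z forward; pixel columns grow to the right and rows downward; lengths in m; the calibration is good to about 2 mm. A picture is of the moment at which its call begins: read the wrist's pose just before it. There is no depth.
- env.finish_job(): hands the job in; it is judged then, once.
The state is a dict: "t": time; "joints": joint angles; "qd": joint speeds; "effort": joint torques, N m; "tool_pos": TCP position; "orientation": TCP orientation; "ft_force": force on the tool from outside, world axes, zero at the start; "ft_torque": the same for the moment, N m; "grip_width": finger opening in m; "grasp_force": force on a finger pad.
Only numpy, scipy, OpenCV 4.12 (cv2) and the standard library are available. Lean on these libraries where they do the work, as an engineer would, in place of code of your own. Each camera call takes 0.05 s, during which the arm holds its last target. There are 200 camera calls.

## Working session

There is one attempt and no reset: what is moved stays moved. The work goes in short steps, Python scripts to look and compute and a tool call to move; the robot and the scene stay as the last step left them, time stands still between calls to the robot, and variables do not carry over. Pictures are saved under pics/ and viewed, at most 10 in all, crops included, and the job is handed in when it is done.

Besides the shell and the picture viewer there is one more tool, called after ">>>" by a JSON object that holds its "fn" and its "kwargs", one argument or row to a line. step_arm: Moves the arm, as the interface text tells. Its arguments: {"type":"object","properties":{"increments":{"type":"array"},"jaw":{"type":"number"},"grip_force":{"type":"number"}},"required":["increments"]}

```bash
mkdir -p pics
cat > h.py <<'E'
import numpy as np, cv2
from rig import env, viewer
np.set_printoptions(precision=4,suppress=True)
def grab(n,save=None):
    o=env.observe(); f=viewer.grab_frame(n)
    if n=="wrist":
        T=np.eye(4);T[:3,:3]=np.array(o["orientation"]);T[:3,3]=o["tool_pos"]
        M=np.linalg.inv(T@np.array(f["T_tool_cam"])); f["R"]=M[:3,:3];f["t"]=M[:3,3]
    f["R"]=np.array(f["R"]);f["t"]=np.array(f["t"])
    if save: cv2.imwrite("pics/"+save,cv2.cvtColor(f["color"],cv2.COLOR_RGB2BGR))
    return f
def ray(f,u,v,z):
    d=f["R"].T@np.array([(u-f["cx"])/f["fx"],(v-f["cy"])/f["fy"],1]); c=-f["R"].T@f["t"]
    return c+d*(z-c[2])/d[2]
def proj(f,X):
    p=f["R"]@np.array(X)+f["t"]; return np.array([f["cx"]+f["fx"]*p[0]/p[2],f["cy"]+f["fy"]*p[1]/p[2]])
E
python3 - <<'E'
from h import *
for n in("scene","top"):
    f=grab(n,n+"0.png"); print(n,-f["R"].T@f["t"],f["fx"])
o=env.observe();print(o["tool_pos"],o["orientation"],env.tcp_to_grasp,o["t"],o["ft_force"])
E
```

```text
scene [ 0.1321 -0.3725  0.7567] 471.52773659467965
top [0.3111 0.0728 0.9065] 457.67446678789054
[0.1749 0.5996 0.2306] [[-0.96    0.28   -0.0003]
 [ 0.28    0.96   -0.0014]
 [-0.0001 -0.0014 -1.    ]] 0.0187 0.1 [-0.1086 -0.3296  0.1302]
```

View pics/top0.png

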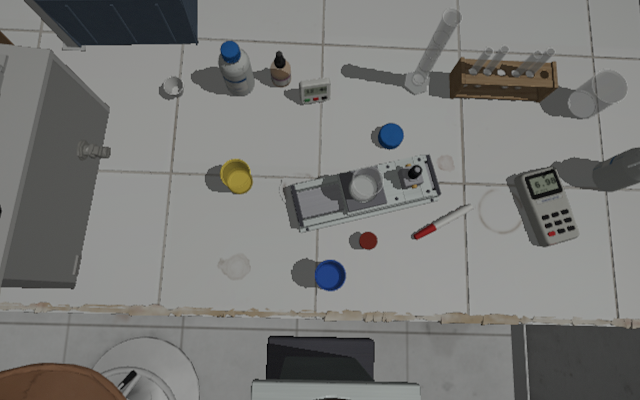

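View pics/scene0.png

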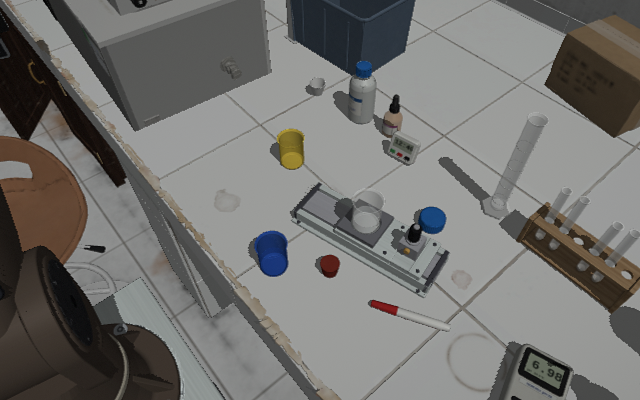

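The top view shows the black pin grip at about (415,172) and the beaker at (365,184). The rail runs to the left. In the scene view the pin is at (415,232). Next I measure the pin and the rail axis.

Run:
```python
from h import *
a={}
for n,(u,v) in (("top",(415,172)),("scene",(415,232))):
    f=grab(n); a[n]=f
    c=f["color"][v-22:v+22,u-22:u+22].max(2)
    m=(c<40).astype(np.uint8); k,l,s,ce=cv2.connectedComponentsWithStats(m)
    for i in range(1,k):
        if s[i,4]>15: print(n,s[i],ce[i]+[u-22,v-22], ray(f,*(ce[i]+[u-22,v-22]),0.094), ray(f,*(ce[i]+[u-22,v-22]),0.110))
f=a["top"]
# rail outline corners by eye
for p in [(283,186),(304,230),(440,195),(428,155)]: print(p,ray(f,*p,0.03))
im=cv2.cvtColor(f["color"],cv2.COLOR_RGB2BGR)[140:245,265:455]
s=cv2.cvtColor(a["scene"]["color"],cv2.COLOR_RGB2BGR)[175:300,280:460]
cv2.imwrite("pics/c1.png",np.vstack([cv2.resize(im,(540,298),interpolation=2),cv2.resize(s,(540,300),interpolation=2)]))
```

```text
top [15 16 13 13 92] [413.0109 173.1087] [ 0.5344 -0.1278  0.094 ] [ 0.53   -0.1238  0.11  ]
scene [ 15  14  15  18 164] [413.939  233.7439] [ 0.538  -0.1308  0.094 ] [ 0.5282 -0.1366  0.11  ]
(283, 186) [0.5158 0.114  0.03  ]
(304, 230) [0.4303 0.0699 0.03  ]
(440, 195) [ 0.5092 -0.197   0.03  ]
(428, 155) [ 0.5909 -0.1745  0.03  ]
```

View pics/c1.png

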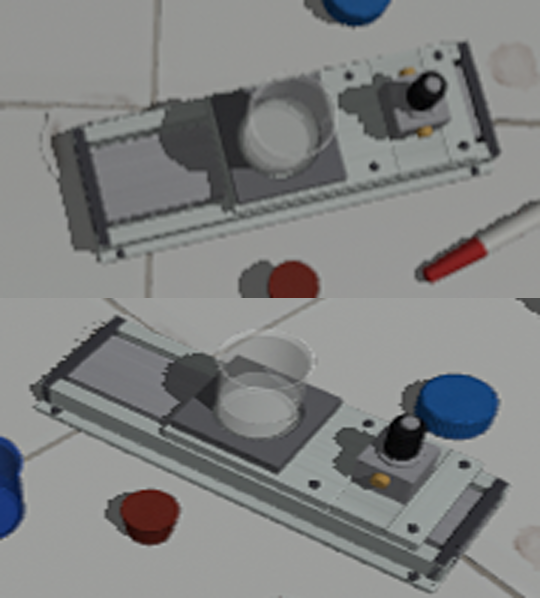

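The crop shows the pin upright in its collar at the right end. The nest with the clear beaker is to its left, and the rail axis is tilted about 13°. I'll travel to above the pin.

>>> {"fn": "step_arm", "kwargs": {
  "increments": [
    [-0.3, -0.45, -0.16, 0],
    [-0.587, -0.87, -0.16, 0],
    [-0.587, -0.87, -0.16, 0],
    [-0.587, -0.87, -0.16, 0],
    [-0.587, -0.87, -0.16, 0],
    [-0.587, -0.87, -0.16, 0]
  ],
  "jaw": 1
}}

```text
t: 0.95
tool_pos: [0.2553, 0.3498, 0.2717]
orientation: [[-0.96, 0.282, 0.0], [0.282, 0.96, 0.001], [-0.0, 0.001, -1.0]]
ft_force: [-0.7, 0.6, -0.5]
grip_width: 0.0855
grasp_force: 0.0
```

>>> {"fn": "step_arm", "kwargs": {
  "increments": [
    [-0.81, -0.762, 0.1, 0],
    [-0.81, -0.762, 0.1, 0],
    [-0.81, -0.762, 0.1, 0],
    [-0.81, -0.762, 0.1, 0],
    [-0.81, -0.762, 0.1, 0],
    [-0.81, -0.762, 0.1, 0]
  ]
}}

```text
t: 1.7
tool_pos: [0.3973, 0.1103, 0.246]
orientation: [[-0.959, 0.282, 0.0], [0.282, 0.959, -0.001], [-0.0, -0.001, -1.0]]
ft_force: [-0.1, 0.7, -0.1]
grip_width: 0.0856
grasp_force: 0.0
```

>>> {"fn": "step_arm", "kwargs": {
  "increments": [
    [-0.81, -0.762, 0.1, 0.1694],
    [-0.81, -0.762, 0.1, 0.1694],
    [-0.81, -0.762, 0.1, 0.1694],
    [-0.81, -0.762, 0.1, 0.1694],
    [-0.81, -0.762, 0.1, 0.1694],
    [-0.81, -0.762, 0.1, 0.1694],
    [-0.81, -0.762, 0.1, 0.1694],
    [-0.81, -0.762, 0.1, 0.1694]
  ]
}}

```text
t: 2.7
tool_pos: [0.5376, -0.1271, 0.221]
orientation: [[-0.226, 0.974, -0.0], [0.974, 0.226, 0.0], [0.001, -0.0, -1.0]]
ft_force: [-0.1, -0.1, 0.0]
grip_width: 0.0853
grasp_force: 0.0
```

Run:
```python
from h import *
f=grab("wrist","w1.png"); o=env.observe();print(o["tool_pos"],o["orientation"],o["t"],o["ft_force"],o["joints"],-f["R"].T@f["t"]); print(proj(f,[.537,-.129,.094]),proj(f,[.537,-.129,.114]))
```

```text
[ 0.5375 -0.1275  0.2211] [[-0.2254  0.9743 -0.0001]
 [ 0.9743  0.2254  0.0005]
 [ 0.0005  0.     -1.    ]] 2.75 [0.8532 0.4578 0.7398] [-0.4109  0.3813  0.7488  1.8088 -0.2941  1.0661  0.6736] [ 0.5225 -0.0578  0.3635]
[320.3253 196.1022] [320.163  202.1742]
```

View pics/w1.png

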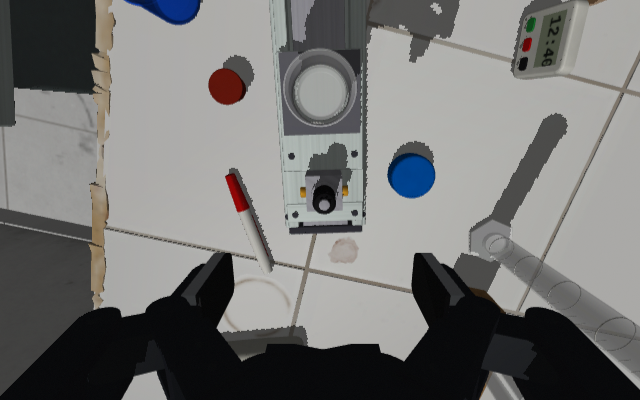

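The wrist view shows the pin button at about (323,205), the plate screws at (291,156), (354,153), (292,213) and (354,212), and the beaker at (321,90).

Run:
```python
from h import *
f=grab("wrist"); g=cv2.cvtColor(f["color"],cv2.COLOR_RGB2GRAY)
def blob(u,v,r,m):
    c=g[v-r:v+r+1,u-r:u+r+1]; mm=(m(c)).astype(np.uint8); k,l,s,ce=cv2.connectedComponentsWithStats(mm)
    i=1+np.argmax(s[1:,4]); return ce[i]+[u-r,v-r],s[i,4]
sc=[]
for u,v in [(291,156),(354,153),(292,213),(354,212)]:
    p,n=blob(u,v,5,lambda c:c<110); X=ray(f,*p,.044); sc.append(X); print(p,n,X)
sc=np.array(sc)
print("centre",sc.mean(0))
d=sc[0]-sc[2]+sc[1]-sc[3]; print("yaw",np.degrees(np.arctan2(-d[0],d[1])))
w=sc[1]-sc[0]+sc[3]-sc[2]; print("yaw w",np.degrees(np.arctan2(w[1],w[0])))
p,n=blob(323,205,7,lambda c:c>90);print("button",p,n,ray(f,*p,.114))
p,n=blob(323,203,16,lambda c:c<45);print("grip",p,n,ray(f,*p,.104))
cv2.imwrite("pics/c2.png",cv2.resize(cv2.cvtColor(f["color"],cv2.COLOR_RGB2BGR)[140:240,270:380],None,fx=5,fy=5))
```

```text
[291.1389 155.5278] 36 [ 0.4998 -0.1065  0.044 ]
[354.2973 153.2162] 37 [ 0.5639 -0.0892  0.044 ]
[295.0333 214.0667] 30 [ 0.5168 -0.1691  0.044 ]
[354.4194 212.3548] 31 [ 0.5806 -0.1523  0.044 ]
centre [ 0.5403 -0.1292  0.044 ]
yaw 15.025359088815192
yaw w 14.95421777481118
button [323.954  204.4598] 87 [ 0.5405 -0.1307  0.114 ]
grip [324.0502 197.8612] 418 [ 0.5399 -0.1276  0.104 ]
```

View pics/c2.png

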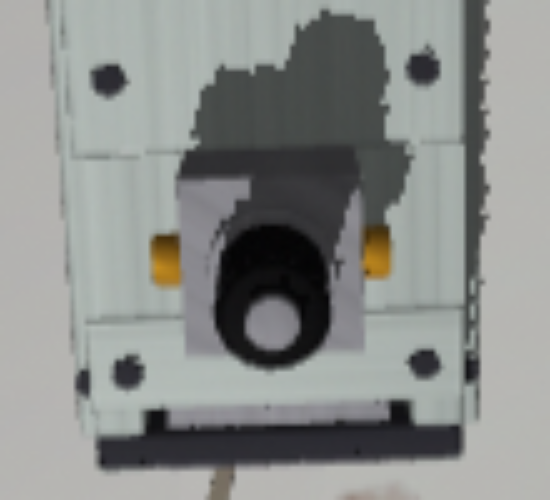

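>>> {"fn": "step_arm", "kwargs": {
  "increments": [
    [-0.012, 0.0075, 0.25, -0.0056],
    [-0.012, 0.0075, 0.4, -0.0056],
    [-0.012, 0.0075, 0.5, -0.0056],
    [-0.012, 0.0075, 0.552, -0.0056],
    [-0.012, 0.0075, 0.552, -0.0056],
    [-0.012, 0.0075, 0.552, -0.0056]
  ]
}}

```text
t: 3.55
tool_pos: [0.5403, -0.1317, 0.0844]
orientation: [[-0.255, 0.967, 0.002], [0.967, 0.255, -0.0], [-0.001, 0.002, -1.0]]
ft_force: [0.7, 0.7, 0.3]
grip_width: 0.0854
grasp_force: 0.0
```

>>> {"fn": "step_arm", "kwargs": {
  "increments": [
    [0, 0, 0, 0],
    [0, 0, 0, 0],
    [0, 0, 0, 0],
    [0, 0, 0, 0],
    [0, 0, 0, 0],
    [0, 0, 0, 0]
  ],
  "jaw": 0,
  "grip_force": 45
}}

```text
t: 4.3
tool_pos: [0.5397, -0.1316, 0.0836]
orientation: [[-0.255, 0.967, 0.0], [0.967, 0.255, 0.0], [0.0, 0.0, -1.0]]
ft_force: [-0.9, 1.3, 5.5]
grip_width: 0.0183
grasp_force: 43.8
```

Run:
```python
from h import *
o=env.observe();print(o)
```

```text
{'t': 4.3, 'joints': array([-0.2971,  0.5541,  0.627 ,  1.9429, -0.4516,  0.7867,  0.8427]), 'qd': array([-0.0004,  0.0002,  0.0002,  0.0012,  0.002 ,  0.0011,  0.0011]), 'effort': array([  0.2794, -56.7593,  10.3691, -21.6456,  -0.0099,  -0.5534,
        -0.0042]), 'tool_pos': array([ 0.5397, -0.1316,  0.0836]), 'orientation': array([[-0.2549,  0.967 ,  0.0003],
       [ 0.967 ,  0.2549,  0.0002],
       [ 0.0001,  0.0003, -1.    ]]), 'ft_force': array([-0.9184,  1.3454,  5.4869]), 'ft_torque': array([0.1664, 0.2892, 0.0169]), 'grasp_force': 43.78724455833435, 'grip_width': 0.0182615976165108}
```

>>> {"fn": "step_arm", "kwargs": {
  "increments": [
    [0, 0, -0.02, 0],
    [0, 0, -0.04, 0],
    [0, 0, -0.06, 0],
    [0, 0, -0.08, 0],
    [0, 0, -0.1, 0],
    [0, 0, -0.1, 0],
    [0, 0, -0.1, 0]
  ]
}}

```text
t: 5.18
tool_pos: [0.5399, -0.1321, 0.1086]
orientation: [[-0.255, 0.967, 0.001], [0.967, 0.255, -0.001], [-0.001, 0.001, -1.0]]
ft_force: [0.7, 0.4, -0.1]
grip_width: 0.0184
grasp_force: 46.0
```

Run:
```python
from h import *
f=grab("scene")
cv2.imwrite("pics/s2.png",cv2.resize(cv2.cvtColor(f["color"],cv2.COLOR_RGB2BGR)[140:300,290:470],None,fx=3.5,fy=3.5))
```

```text
(no output)
```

View pics/s2.png

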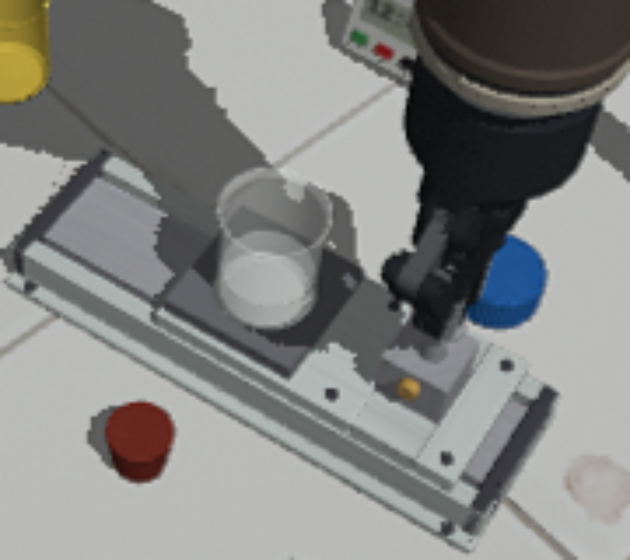

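The shaft is visible above the collar, so the pin is lifted free, and the beaker is upright. Now I slide 50 mm gently.

>>> {"fn": "step_arm", "kwargs": {
  "increments": [
    [0.006, 0, 0, 0],
    [0.02, 0, 0, 0],
    [0.04, 0, 0, 0],
    [0.062, 0, 0, 0],
    [0.086, 0, 0, 0],
    [0.11, 0, 0, 0],
    [0.134, 0, 0, 0],
    [0.158, 0, 0, 0],
    [0.178, 0, 0, 0],
    [0.192, 0, 0, 0],
    [0.198, 0, 0, 0],
    [0.2, 0, 0, 0],
    [0.2, 0, 0, 0],
    [0.2, 0, 0, 0]
  ]
}}

```text
t: 6.98
tool_pos: [0.5268, -0.0833, 0.1082]
orientation: [[-0.255, 0.967, -0.0], [0.967, 0.255, 0.0], [0.0, -0.0, -1.0]]
ft_force: [0.3, -2.0, -0.4]
grip_width: 0.0186
grasp_force: 45.9
```

>>> {"fn": "step_arm", "kwargs": {
  "increments": [
    [0, 0, 0.008, 0],
    [0, 0, 0.016, 0],
    [0, 0, 0.016, 0],
    [0, 0, 0.016, 0]
  ]
}}

```text
t: 7.48
tool_pos: [0.5268, -0.0832, 0.1041]
orientation: [[-0.255, 0.967, -0.0], [0.967, 0.255, -0.0], [-0.0, -0.0, -1.0]]
ft_force: [1.4, -2.8, -2.5]
grip_width: 0.0184
grasp_force: 45.8
```

>>> {"fn": "step_arm", "kwargs": {
  "increments": [
    [0, 0, 0.004, 0],
    [0, 0, 0.004, 0],
    [0, 0, 0.004, 0]
  ]
}}

```text
t: 7.85
tool_pos: [0.5268, -0.0833, 0.1033]
orientation: [[-0.255, 0.967, -0.0], [0.967, 0.255, -0.0], [-0.0, -0.0, -1.0]]
ft_force: [0.3, -3.4, -1.5]
grip_width: 0.0186
grasp_force: 46.1
```

>>> {"fn": "step_arm", "kwargs": {
  "increments": [
    [0, 0, 0.004, 0],
    [0, 0, 0.004, 0],
    [0, 0, 0.004, 0]
  ]
}}

```text
t: 8.22
tool_pos: [0.5271, -0.0833, 0.1029]
orientation: [[-0.255, 0.967, 0.001], [0.967, 0.255, 0.0], [0.0, 0.001, -1.0]]
ft_force: [0.1, -2.2, 7.2]
grip_width: 0.0183
grasp_force: 47.0
```

Blocked contact is at TCP z≈0.103, with about 7 N. I'll probe every 3 mm at this depth.

>>> {"fn": "step_arm", "kwargs": {
  "increments": [
    [0, 0, -0.006, 0],
    [0.006, 0, -0.006, 0],
    [0.012, 0, -0.006, 0],
    [0.012, 0, 0, 0],
    [0.012, 0, 0, 0]
  ]
}}

```text
t: 8.85
tool_pos: [0.5263, -0.0801, 0.1028]
orientation: [[-0.255, 0.967, 0.001], [0.967, 0.255, 0.001], [0.001, 0.001, -1.0]]
ft_force: [-2.5, -1.8, 9.1]
grip_width: 0.0184
grasp_force: 47.1
```

>>> {"fn": "step_arm", "kwargs": {
  "increments": [
    [0, 0, -0.006, 0],
    [0.006, 0, -0.006, 0],
    [0.012, 0, -0.006, 0],
    [0.012, 0, 0, 0],
    [0.012, 0, 0, 0]
  ]
}}

```text
t: 9.48
tool_pos: [0.5254, -0.0773, 0.1026]
orientation: [[-0.255, 0.967, 0.0], [0.967, 0.255, 0.0], [0.0, 0.0, -1.0]]
ft_force: [-2.4, -1.2, 6.3]
grip_width: 0.0189
grasp_force: 46.7
```

>>> {"fn": "step_arm", "kwargs": {
  "increments": [
    [0, 0, -0.006, 0],
    [0.006, 0, -0.006, 0],
    [0.012, 0, -0.006, 0],
    [0.012, 0, 0, 0],
    [0.012, 0, 0, 0]
  ]
}}

```text
t: 10.1
tool_pos: [0.5245, -0.0743, 0.1022]
orientation: [[-0.255, 0.967, -0.0], [0.967, 0.255, 0.0], [0.0, -0.0, -1.0]]
ft_force: [-0.1, -1.6, -0.0]
grip_width: 0.0186
grasp_force: 46.0
```

>>> {"fn": "step_arm", "kwargs": {
  "increments": [
    [0, 0, -0.006, 0],
    [0.006, 0, -0.006, 0],
    [0.012, 0, -0.006, 0],
    [0.012, 0, 0, 0],
    [0.012, 0, 0, 0]
  ]
}}

```text
t: 10.72
tool_pos: [0.5237, -0.0715, 0.1022]
orientation: [[-0.255, 0.967, -0.0], [0.967, 0.255, 0.0], [0.0, 0.0, -1.0]]
ft_force: [0.0, -1.4, -0.5]
grip_width: 0.0184
grasp_force: 46.0
```

No contact at 59 or 62 mm. I probe deeper here.

>>> {"fn": "step_arm", "kwargs": {
  "increments": [
    [0, 0, 0.002, 0],
    [0, 0, 0.003, 0],
    [0, 0, 0.003, 0]
  ]
}}

```text
t: 11.1
tool_pos: [0.5237, -0.0716, 0.1015]
orientation: [[-0.255, 0.967, -0.0], [0.967, 0.255, 0.0], [0.0, -0.0, -1.0]]
ft_force: [-0.5, -2.4, -0.5]
grip_width: 0.0184
grasp_force: 46.0
```

>>> {"fn": "step_arm", "kwargs": {
  "increments": [
    [0, 0, 0.003, 0],
    [0, 0, 0.004, 0],
    [0, 0, 0.004, 0]
  ]
}}

```text
t: 11.48
tool_pos: [0.5238, -0.0716, 0.1005]
orientation: [[-0.255, 0.967, -0.0], [0.967, 0.255, 0.0], [0.0, 0.0, -1.0]]
ft_force: [0.0, -2.3, 0.4]
grip_width: 0.0188
grasp_force: 46.1
```

>>> {"fn": "step_arm", "kwargs": {
  "increments": [
    [0, 0, 0.002, 0],
    [0, 0, 0.003, 0],
    [0, 0, 0.003, 0]
  ]
}}

```text
t: 11.85
tool_pos: [0.5239, -0.0717, 0.0999]
orientation: [[-0.255, 0.967, 0.0], [0.967, 0.255, 0.0], [-0.0, 0.0, -1.0]]
ft_force: [-0.6, -1.6, 3.9]
grip_width: 0.0186
grasp_force: 46.4
```

The pin drifted slightly back along the rail and met a 4 N edge, so the centre is a little behind. I back off up 1 mm, move 1 mm back and try again.

>>> {"fn": "step_arm", "kwargs": {
  "increments": [
    [0, 0, -0.005, 0],
    [-0.004, 0, -0.005, 0],
    [-0.004, 0, -0.005, 0],
    [-0.004, 0, -0.001, 0],
    [-0.004, 0, 0.001, 0],
    [-0.004, 0, 0.001, 0]
  ]
}}

```text
t: 12.6
tool_pos: [0.524, -0.0729, 0.0995]
orientation: [[-0.255, 0.967, 0.0], [0.967, 0.255, -0.0], [-0.0, -0.0, -1.0]]
ft_force: [0.2, 0.1, 0.6]
grip_width: 0.0186
grasp_force: 45.9
```

>>> {"fn": "step_arm", "kwargs": {
  "increments": [
    [0, 0, 0.002, 0],
    [0, 0, 0.004, 0],
    [0, 0, 0.004, 0],
    [0, 0, 0.004, 0]
  ]
}}

```text
t: 13.1
tool_pos: [0.524, -0.0726, 0.0985]
orientation: [[-0.255, 0.967, -0.0], [0.967, 0.255, 0.0], [0.0, -0.0, -1.0]]
ft_force: [0.1, -0.8, -0.7]
grip_width: 0.0187
grasp_force: 45.9
```

>>> {"fn": "step_arm", "kwargs": {
  "increments": [
    [0, 0, 0.004, 0],
    [0, 0, 0.008, 0],
    [0, 0, 0.008, 0]
  ]
}}

```text
t: 13.48
tool_pos: [0.5239, -0.0726, 0.0964]
orientation: [[-0.255, 0.967, -0.0], [0.967, 0.255, 0.0], [0.0, -0.0, -1.0]]
ft_force: [-0.3, -1.4, -1.3]
grip_width: 0.0184
grasp_force: 45.9
```

>>> {"fn": "step_arm", "kwargs": {
  "increments": [
    [0, 0, 0.004, 0],
    [0, 0, 0.008, 0],
    [0, 0, 0.008, 0]
  ]
}}

```text
t: 13.85
tool_pos: [0.5239, -0.0725, 0.0944]
orientation: [[-0.255, 0.967, -0.0], [0.967, 0.255, 0.0], [0.0, -0.0, -1.0]]
ft_force: [-0.3, -1.2, -1.7]
grip_width: 0.0185
grasp_force: 45.8
```

>>> {"fn": "step_arm", "kwargs": {
  "increments": [
    [0, 0, 0.008, 0],
    [0, 0, 0.016, 0],
    [0, 0, 0.024, 0],
    [0, 0, 0.03, 0],
    [0, 0, 0.032, 0],
    [0, 0, 0.032, 0]
  ]
}}

```text
t: 14.6
tool_pos: [0.5237, -0.0724, 0.086]
orientation: [[-0.255, 0.967, -0.001], [0.967, 0.255, -0.0], [0.0, -0.001, -1.0]]
ft_force: [0.8, -1.7, -9.9]
grip_width: 0.0182
grasp_force: 44.9
```

>>> {"fn": "step_arm", "kwargs": {
  "increments": [
    [0, 0, 0.004, 0],
    [0, 0, 0.006, 0],
    [0, 0, 0.006, 0]
  ]
}}

```text
t: 14.98
tool_pos: [0.5238, -0.0726, 0.085]
orientation: [[-0.255, 0.967, -0.0], [0.967, 0.255, 0.0], [0.0, -0.0, -1.0]]
ft_force: [0.2, -1.9, -5.0]
grip_width: 0.018
grasp_force: 45.5
```

>>> {"fn": "step_arm", "kwargs": {
  "increments": [
    [0, 0, 0.002, 0],
    [0, 0, 0.004, 0],
    [0, 0, 0.004, 0]
  ]
}}

```text
t: 15.35
tool_pos: [0.5241, -0.0726, 0.0842]
orientation: [[-0.255, 0.967, 0.0], [0.967, 0.255, 0.0], [0.0, 0.0, -1.0]]
ft_force: [0.3, -1.6, -1.3]
grip_width: 0.0186
grasp_force: 45.9
```

>>> {"fn": "step_arm", "kwargs": {
  "increments": [
    [0, 0, 0.002, 0],
    [0, 0, 0.003, 0],
    [0, 0, 0.003, 0]
  ]
}}

```text
t: 15.72
tool_pos: [0.5242, -0.0727, 0.0836]
orientation: [[-0.255, 0.967, 0.0], [0.967, 0.255, 0.0], [0.0, 0.0, -1.0]]
ft_force: [-1.6, -1.8, 4.6]
grip_width: 0.0184
grasp_force: 46.4
```

>>> {"fn": "step_arm", "kwargs": {
  "increments": [
    [0, 0, 0.002, 0],
    [0, 0, 0.002, 0],
    [0, 0, 0.002, 0]
  ]
}}

```text
t: 16.1
tool_pos: [0.5243, -0.0728, 0.0835]
orientation: [[-0.255, 0.967, 0.001], [0.967, 0.255, 0.0], [0.0, 0.001, -1.0]]
ft_force: [-2.8, -0.7, 12.0]
grip_width: 0.0183
grasp_force: 47.2
```

>>> {"fn": "step_arm", "kwargs": {
  "increments": [
    [0, 0, 0, 0],
    [0, 0, 0, 0],
    [0, 0, 0, 0],
    [0, 0, 0, 0],
    [0, 0, 0, 0]
  ],
  "jaw": 1
}}

```text
t: 16.73
tool_pos: [0.524, -0.0726, 0.0827]
orientation: [[-0.255, 0.967, -0.0], [0.967, 0.255, -0.0], [0.0, -0.0, -1.0]]
ft_force: [0.1, 0.3, 0.1]
grip_width: 0.0856
grasp_force: 0.0
```

>>> {"fn": "step_arm", "kwargs": {
  "increments": [
    [0, 0, -0.1, 0],
    [0, 0, -0.25, 0],
    [0, 0, -0.45, 0],
    [-0.2, 0, -0.6, 0],
    [-0.4, 0, -0.6, 0],
    [-0.4, 0, -0.6, 0],
    [-0.4, 0, -0.6, 0]
  ]
}}

```text
t: 17.6
tool_pos: [0.5492, -0.1689, 0.2324]
orientation: [[-0.254, 0.967, -0.001], [0.967, 0.254, 0.001], [0.001, -0.001, -1.0]]
ft_force: [0.1, 0.2, -0.5]
grip_width: 0.0852
grasp_force: 0.0
```

Run:
```python
from h import *
a=grab("scene");b=grab("wrist")
B=lambda f:cv2.cvtColor(f["color"],cv2.COLOR_RGB2BGR)
cv2.imwrite("pics/s3.png",np.vstack([cv2.resize(B(a)[170:290,290:460],(420,296)),cv2.resize(B(b),(420,262))]))
print(proj(a,[.5242,-.0727,.11]),proj(b,[.5242,-.0727,.11]),env.observe()["t"])
```

```text
[384.8289 211.217 ] [321.6412  78.4543] 17.7
```

View pics/s3.png

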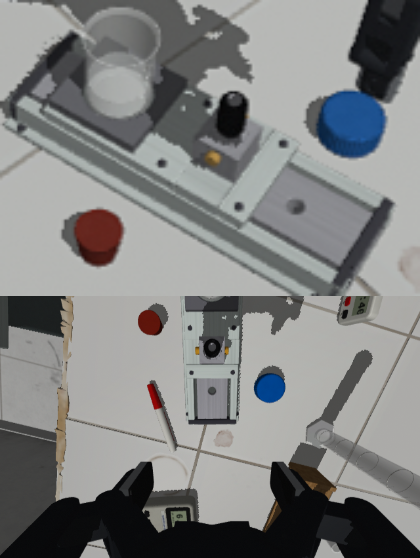

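The scene crop shows the pin seated in the collar at (232,115), the first hole exposed at (296,206), and the beaker upright in its nest. The gripper is clear, so I hand the job in.

```bash
python3 -c "
from rig import env
print(env.finish_job())"
```

```text
the job is handed in; nothing more can be done
None
```

The pin is home in the second hole, about 61 mm along the rail, with its flange on the collar. The beaker is upright and the gripper has let go. I handed the job in at about 18 s, and no verdict came back.

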